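# Aim the inspection mirror at the dot inside a carved bowl

### The arm

A 6-joint arm with a two-finger parallel gripper is mounted at the origin on the work surface. World frame = base frame: x ahead of the robot, y to its left, z up, the work surface at z = 0. Lengths are in m, angles in rad, forces in N, time in s.
With the tool pointing down it reaches from about 0.325 to 0.9 m from the base axis. Payload 6.1 kg.
Tool frame: the origin (TCP) lies at the very end of the fingers, on their centre line; the grasp point (between the pads) lies 19 mm behind it; z points along the fingers, y is the direction in which the jaws open and shut (so a half turn about z gives the same grasp; the last joint's range is limited). The gripper opens to 85 mm and grips with 20 to 120 N. Pads are 22 mm wide; open, the fingers measure 114 mm over their backs; the gripper's body (76 mm by 85 mm) begins 54 mm behind the grasp point. The pads swing forward as they close: fully open they stand 13 mm farther back than shut.
Start: joints at [-0.126, 0.22, 1.526, -0, 1.395, -0.126], TCP at [0.625, -0, 0.199] pointing down, gripper open.
Joint ranges: [-2.98, 2.98], [-0.91, 2.08], [0.09, 2.57], [-1.24, 4.39], [0.2, 2.65], [-2.68, 2.68]. Speed limits (rad/s): [2.57, 2.57, 3.01, 3.14, 3.14, 3.14].

### API

Orientations are given as a rotation vector (axis times angle).
In Python, from bench import state, grab_frame, camera_params, finish_job gives the robot as it stands. The module is installed in compiled form; this text tells all that it offers.
- The arm moves only by the tool play_rows, never from a script. Its argument "moves" is a list of rows, each an object with "gripper": the opening, from -1 (shut) to 1 (fully open); "slide": the shift along the world's x, y, z in mm, a list of three; "twist": the turn about the world's z in degrees. In form: [{"gripper": gripper, "slide": [dx, dy, dz], "twist": twist}, ...]. A call has 1 to 12 rows; each row is the pose to reach, as a shift and turn from the pose commanded when the call began; what a row does not reach only later rows make up. A row lasts 1/12 s, in which the tool goes at most 41.7 mm and 7.16 degrees, less where a joint would pass 70% of its speed; a pose out of reach is approached as far as the arm can. A call with a gripper value outside its range is refused whole. The fingers move at their own pace and stop on an object; "force" is the grip in N (left out, the last holds). Time passes only in rows, so rows that repeat a pose let the fingers close. It gives the time, the measured TCP pose, the force and the opening at its end, in the units of the state.
- state(): the state, without advancing time (a new reading comes with each control period).
- grab_frame(name): name is "scene" or "side" or "wrist"; returns (picture, depth): 400x640x3 uint8, red, green, blue; 400x640 float32, m along the optical axis (not along the pixel's ray), 0 where there is no reading.
- camera_params(name): a dict with "camera_matrix" (3x3 intrinsics, pixels), "dist" ([k1, k2, p1, p2, k3] as OpenCV has them; the pictures are not rectified), "world_to_cam" (4x4, takes a point from world to camera coordinates). Camera axes: x right, y down, z forward; pixel columns grow to the right and rows downward; lengths in m; the calibration is good to about 2 mm. A picture is of the moment at which its call begins: read the wrist's pose just before it. camera_params takes no time and is no camera call; for the wrist camera it gives the pose at the moment of the call.
- finish_job(): hands the job in, once; it reports no verdict.
The state is a dict: "time": time; "q": joint angles; "dq": joint speeds; "joint_torque": joint torques, N m; "ee_pos": TCP position; "tool_rot": TCP orientation; "force": force on the tool from outside, world axes, zero at the start; "ft_torque": the same for the moment, N m; "gripper_width": finger opening in m.
Only numpy, scipy, OpenCV 4.12 (cv2) and the standard library are available. Lean on these libraries where they do the work, as an engineer would, in place of code of your own. Each camera call takes 0.05 s, during which the arm holds its last target.

### The job

The little camera on the bench rig must see the orange dot at the bottom of the carved bowl by way of the mirror. Take the mirror head by its blue handle out of the wooden rack, set its tapered foot fully home in the hole of the rig's aluminium post, and turn it until the camera looking at the mirror would see the dot in the middle of the glass. Finish while still gripping the handle and holding that angle, and leave the camera, the pointer head and everything else on the bench where they are.

Things in the scene. Friction and masses are not known exactly. Their poses are not given: they have to be found in the camera images.
- mirror_grip (a point): Centre of the mirror head's upright blue handle, a flat bar 16 mm thick (x), 26 mm wide (y), 50 mm tall, its topmost part. z: up the head's axis; x: the way the silver glass looks. The round upright mirror (60 mm across, 7 mm thick, black behind) is centred 60 mm below. Starts upright in either hole of the rack, collar resting on it.
- mirror: The loose mirror head, 160 mm tall, about 140 g; axes as mirror_grip. Origin: tip of its brass foot, 135 mm below the handle's centre. The foot tapers from 22 mm across at the top to 13 mm at the flat tip, 35 mm long; above it a collar 40 mm across, 5 mm thick, its underside 35 mm above the origin (100 mm below the handle's centre).
- post_mouth (a point): Mouth of the hole in the top of the square aluminium post (50 x 50 mm, top 60 mm above the table) of the fixed inspection rig; z up, -x towards the dot, camera on the +y side. Hole: straight, 25 mm across, 3 mm chamfer, 42 mm deep. Fully home, the mirror's collar lies flat on the post; it then still turns freely about the post's axis.
- dot (a point): Orange round sticker, 18 mm across, at the bottom of the hollow of a pale wooden bowl (104 mm across, 42 mm deep) held on edge in a dark vice on the rig, the hollow facing the post. 180 mm from the post's axis, 100 mm above the table, level with the centre of the seated mirror.
- lens (a point): Front of the lens of the grey camera (50 mm cube, black barrel) on the rig's stiff swing arm: 180 mm from the post's axis, 100 mm above the table, always looking at the post, 66 to 110 degrees round it from the dot. It sees the dot when, from above, the glass looks along the line that halves the angle between the directions post to lens and post to dot.
- rack_top (a point): Centre of the top face of the wooden rack, a fixed block 75 x 210 x 50 mm (top 50 mm above the table), long side along its y; its two holes, 25 mm across, lie 60 mm either side of this point along y.
- pointer: Pointer head, a bystander with the same brass foot standing in the other hole of the rack: round black knob (24 mm across, 125 mm tall over all) and a thin steel finger. Origin at the tip of its foot. Not to be moved.
- mallet: Wooden mallet lying down, a bystander: head 75 x 130 x 65 mm, 100 mm along +x from the origin, the handle runs 170 mm to -x.
- chisel: Wood chisel lying down along its x, a bystander, 260 mm long, origin near mid-length.
- glue: Yellow glue bottle, a bystander, 54 mm across, 150 mm tall, origin under its centre.
- spray_can: Red spray can, a bystander, 64 mm across, 170 mm tall, origin under its centre.
- offcut: Wooden offcut, a bystander, 110 x 50 x 35 mm, origin under its centre.
- tape: Orange roll of tape lying flat, a bystander, 90 mm across, 24 mm tall, origin under its centre.
Not all that is in view belongs to the job. Leave any turquoise look-alike of the part that bears rack_top alone.

How it is judged:
By the outcome, as a careful person would: the job done as asked, in the order asked, and still so for the second after the job is handed in, while the arm keeps its last pose, push and grip.
It also fails if it takes over 43 s, if anything falls off the work surface, if the arm or the gripper's body presses on something with over 40 N, if the wrist force passes 120 N, or if a joint passes its speed limit or range.

## Working session

There is one attempt and no reset: what is moved stays moved. The work goes in short steps, Python scripts to look and compute and a tool call to move; the robot and the scene stay as the last step left them, time stands still between calls to the robot, and variables do not carry over. Pictures are saved under pics/ and viewed, and the job is handed in when it is done.

Besides the shell and the picture viewer there is one more tool, called after "Emit:" in YAML: its name, and indented under it one key for each argument. play_rows: Moves the arm, as the interface text tells. Its arguments: {"type":"object","properties":{"moves":{"type":"array"},"force":{"type":"number"}},"required":["moves"]}

```bash
mkdir -p pics; cat > h.py <<'E'
import numpy as np, cv2
from bench import state, grab_frame, camera_params
def save(n,name):
    import pickle
    p=camera_params(n); pic,d=grab_frame(n)
    cv2.imwrite(f'pics/{name}.png',pic[:,:,::-1])
    pickle.dump((p,pic,d),open(f'pics/{name}.pkl','wb'))
    return p,pic,d
def load(name):
    import pickle
    return pickle.load(open(f'pics/{name}.pkl','rb'))
def ray(p,uv):
    K=np.array(p['camera_matrix']);D=np.array(p['dist'],float);T=np.array(p['world_to_cam'])
    n=cv2.undistortPoints(np.array([[uv]],float),K,D)[0,0]
    R=T[:3,:3];t=T[:3,3]
    return -R.T@t, R.T@np.array([n[0],n[1],1.])
def onz(p,uv,z):
    o,d=ray(p,uv); return o+d*(z-o[2])/d[2]
def atd(p,uv,depth):
    o,d=ray(p,uv); return o+d*depth
def tri(p1,u1,p2,u2):
    a,d=ray(p1,u1);b,e=ray(p2,u2)
    s=np.linalg.lstsq(np.c_[d,-e],b-a,rcond=None)[0]
    x,y=a+d*s[0],b+e*s[1]
    return (x+y)/2,np.linalg.norm(x-y)
def proj(p,X):
    T=np.array(p['world_to_cam'])
    return cv2.projectPoints(np.array([X],float),cv2.Rodrigues(T[:3,:3])[0],T[:3,3],np.array(p['camera_matrix']),np.array(p['dist'],float))[0][0,0]
def cloud(p,d):
    K=np.array(p['camera_matrix']);D=np.array(p['dist'],float);T=np.array(p['world_to_cam'])
    v,u=np.mgrid[0:d.shape[0],0:d.shape[1]]
    n=cv2.undistortPoints(np.stack([u,v],-1).reshape(-1,1,2).astype(float),K,D)[:,0]
    c=np.c_[n,np.ones(len(n))]*d.reshape(-1,1)
    return ((c-T[:3,3])@T[:3,:3]).reshape(*d.shape,3)
E
python3 - <<'E'
from h import *
for n in ['scene','side','wrist']:
    p,_,d=save(n,n+'0'); T=p['world_to_cam']; print(n,-T[:3,:3].T@T[:3,3], (d>0).mean())
s=state();print(s['time'],s['ee_pos'],s['tool_rot'],s['force'],s['gripper_width'])
E
```

```text
scene [1.45215004 1.26082178 1.32216896] 0.951375
side [ 0.28919507 -0.89469292  0.83342546] 0.9958515625
wrist [0.62411326 0.07713433 0.37279938] 0.99597265625
0.15 [6.24482974e-01 5.40399599e-05 1.98125147e-01] [-2.22060117e+00 -2.22057161e+00  1.48653491e-03] [0.5058845  0.11183679 0.84360992] 0.08473643028248658
```

View pics/scene0.png

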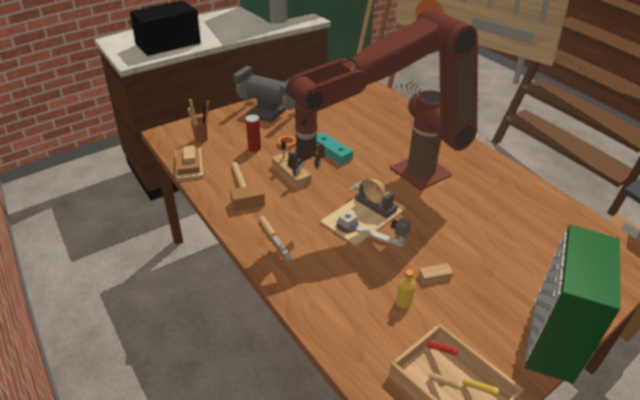

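View pics/side0.png

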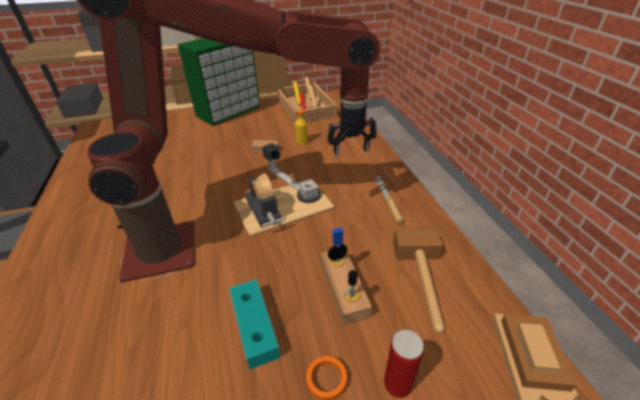

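View pics/wrist0.png

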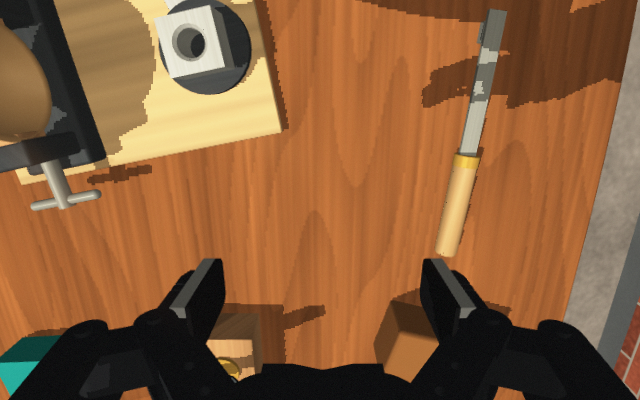

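The side view shows the blue mirror handle near (338,236), the rack, and the rig with the post near (308,190). In the wrist view the post hole is near (190,42), and the rack is at the bottom edge, mostly hidden. Next I'll measure from the clouds.

```bash
python3 - <<'E'
from h import *
p,im,d=load('side0'); C=cloud(p,d)
hsv=cv2.cvtColor(im,cv2.COLOR_RGB2HSV)
m=cv2.inRange(hsv,(110,120,60),(130,255,255))
ys,xs=np.nonzero(m); print(len(xs),xs.mean(),ys.mean(),xs.min(),xs.max(),ys.min(),ys.max())
print('blue',np.median(C[m>0],0),C[m>0].min(0),C[m>0].max(0))
for n,uv in dict(post=(308,187),knob=(352,278),racktop=(340,272),rackfar=(328,255),lens=(272,155),mallet=(420,240),can=(405,340),glue=(300,125),tape=(327,360)).items():
    print(n,C[uv[1],uv[0]])
c=im[130:330,220:460]; cv2.imwrite('pics/sidecrop.png',cv2.resize(c[:,:,::-1],None,fx=3,fy=3,interpolation=2))
p,im,d=load('wrist0'); C=cloud(p,d)
for n,uv in dict(postL=(170,48),postR=(217,58)).items(): print(n,C[uv[1],uv[0]])
print('post hole z.06',onz(p,(190,43),.06))
E
```

```text
65 337.8 236.76923076923077 333 341 228 246
blue [ 0.50537517 -0.25054705  0.15325169] [ 0.49182365 -0.25510105  0.11934397] [ 0.51400821 -0.23953941  0.17581085]
post [0.51256342 0.13090045 0.03982917]
knob [ 0.50012916 -0.37374428  0.13374791]
racktop [ 0.50059144 -0.28289747  0.05024112]
rackfar [ 0.4758437  -0.2510869   0.09284182]
lens [0.41267351 0.28461951 0.10230586]
mallet [ 0.76013605 -0.24540334  0.06273859]
can [ 0.53921996 -0.57090552  0.16699007]
glue [0.57126279 0.50217477 0.09557481]
tape [ 0.40110362 -0.49511749  0.02160018]
postL [0.49206966 0.11172782 0.05960018]
postR [0.532552   0.10297195 0.0599226 ]
post hole z.06 [0.51014953 0.11541035 0.06      ]
```

View pics/sidecrop.png

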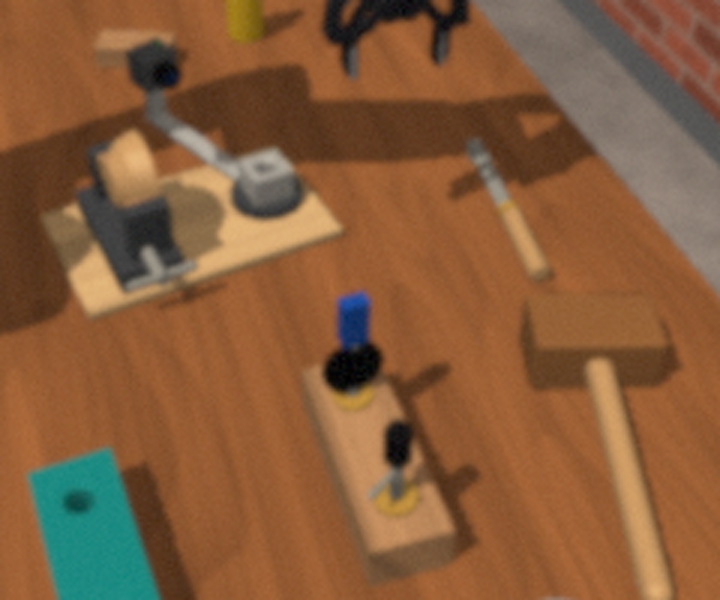

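```bash
python3 - <<'E'
from h import *
p,im,d=load('wrist0'); T=p['world_to_cam'];print(T[:3,:3].round(3)); print(p['camera_matrix'],p['dist'])
for uv in [(320,200),(0,0),(639,0),(0,399),(320,280)]: print(uv,onz(p,uv,0).round(3),onz(p,uv,.15).round(3))
print(proj(p,[.6245,0,.198]))
# rig yaw estimate from side: board edges
E
```

```text
[[ 1.     0.001 -0.002]
 [ 0.002 -0.953  0.303]
 [-0.001 -0.303 -0.953]]
[[340.86906351   0.         322.27299478]
 [  0.         340.86906351 196.5105959 ]
 [  0.           0.           1.        ]] [-0.04979421  0.          0.          0.          0.        ]
(320, 200) [ 0.621 -0.046  0.   ] [0.622 0.004 0.15 ]
(0, 0) [0.29  0.171 0.   ] [0.425 0.133 0.15 ]
(639, 0) [0.949 0.171 0.   ] [0.818 0.133 0.15 ]
(0, 399) [ 0.122 -0.373  0.   ] [ 0.324 -0.192  0.15 ]
(320, 280) [ 0.621 -0.151  0.   ] [ 0.622 -0.059  0.15 ]
[323.38758459 233.32846557]
```

Emit:
play_rows:
  moves:
    - {"gripper": 1,"slide": [-20,20,20],"twist": -7}
    - {"gripper": 1,"slide": [-40,40,40],"twist": -14}
    - {"gripper": 1,"slide": [-55,60,60],"twist": -21}
    - {"gripper": 1,"slide": [-70,80,80],"twist": -28}
    - {"gripper": 1,"slide": [-80,100,100],"twist": -35}
    - {"gripper": 1,"slide": [-90,120,110],"twist": -42}
    - {"gripper": 1,"slide": [-100,140,120],"twist": -49}
    - {"gripper": 1,"slide": [-105,150,130],"twist": -56}
    - {"gripper": 1,"slide": [-105,150,130],"twist": -63}
    - {"gripper": 1,"slide": [-105,150,130],"twist": -70}
    - {"gripper": 1,"slide": [-105,150,130],"twist": -77}
    - {"gripper": 1,"slide": [-105,150,130],"twist": -84}

```text
time: 1.15
ee_pos: [0.5197, 0.1502, 0.3288]
tool_rot: [3.138, 0.156, -0.001]
force: [0.8, 0.2, -0.8]
gripper_width: 0.0856
```

Emit:
play_rows:
  moves:
    - {"gripper": 1,"slide": [0,0,0],"twist": -6}
    - {"gripper": 1,"slide": [0,0,0],"twist": -6}
    - {"gripper": 1,"slide": [0,0,0],"twist": -6}

```text
time: 1.4
ee_pos: [0.5198, 0.15, 0.3287]
tool_rot: [3.142, 0.005, -0.001]
force: [0.4, 0.2, 0.1]
gripper_width: 0.0853
```

```bash
python3 - <<'E'
from h import *
s=state();print(s['time'],s['ee_pos'],s['tool_rot'],s['q'])
p,im,d=save('wrist','w1')
E
```

```text
1.4 [0.51983461 0.15000127 0.32872639] [ 3.14154428e+00  5.13228268e-03 -8.05328145e-04] [ 1.35117259e-01 -3.40700625e-02  1.55954979e+00  2.45690905e-05
  1.61662693e+00  1.70264735e+00]
```

View pics/w1.png

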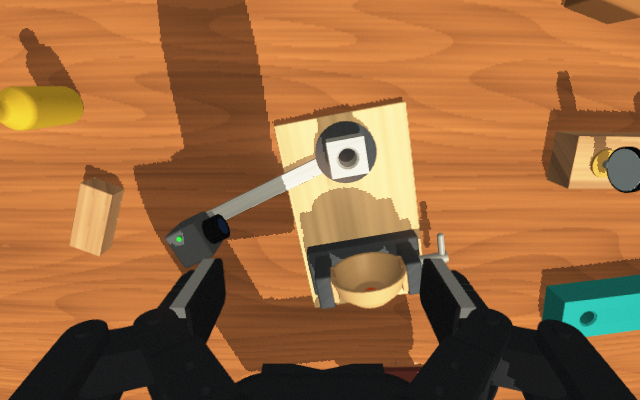

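The wrist view shows the post hole at (347,156), the orange dot at (370,290), the lens barrel at (215,229) and the mirror in the rack at (610,165). I'll take a second view further right.

Emit:
play_rows:
  moves:
    - {"gripper": 1,"slide": [0,-40,0],"twist": 0}
    - {"gripper": 1,"slide": [0,-80,0],"twist": 0}
    - {"gripper": 1,"slide": [0,-120,0],"twist": 0}
    - {"gripper": 1,"slide": [0,-160,0],"twist": 0}
    - {"gripper": 1,"slide": [0,-180,0],"twist": 0}
    - {"gripper": 1,"slide": [0,-180,0],"twist": 0}
    - {"gripper": 1,"slide": [0,-180,0],"twist": 0}

```text
time: 2.03
ee_pos: [0.5199, -0.0309, 0.3288]
tool_rot: [-3.141, 0.001, 0.0]
force: [-0.3, 1.1, 0.4]
gripper_width: 0.0855
```

```bash
python3 - <<'E'
from h import *
s=state();print(s['time'],s['ee_pos'],s['tool_rot'])
p,im,d=save('wrist','w2')
p,im,d=load('w1')
c=im[110:320,150:440]; cv2.imwrite('pics/w1crop.png',cv2.resize(c[:,:,::-1],None,fx=2.7,fy=2.7,interpolation=2))
E
```

```text
2.0333 [ 0.51990022 -0.03093764  0.32884566] [-3.14109598e+00  1.16470267e-03  3.82790329e-04]
```

View pics/w2.png

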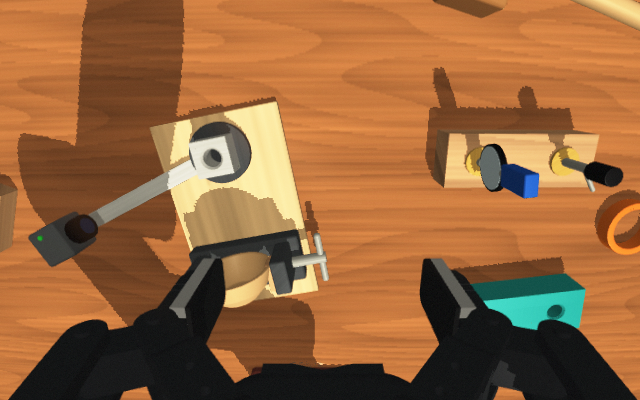

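View pics/w1crop.png

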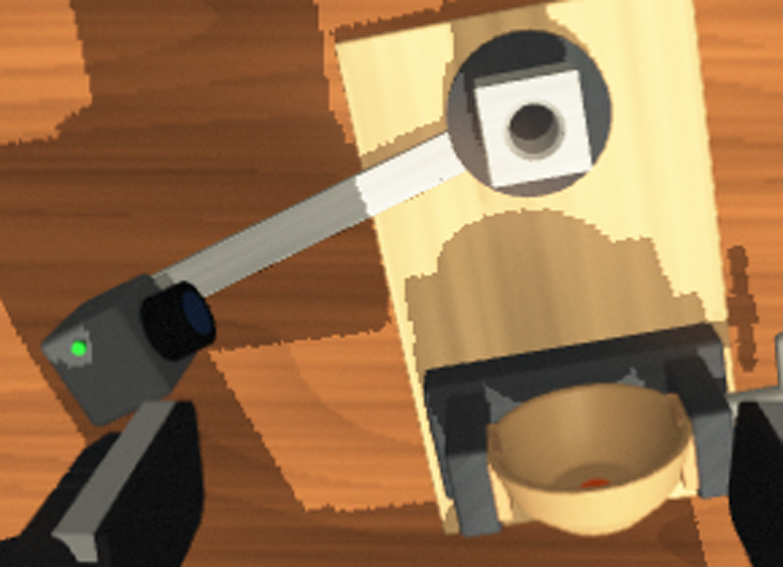

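```bash
cat > m.py <<'E'
from h import *
from numpy import degrees as deg, arctan2
for w in ['w1','w2']:
    p,im,d=load(w); C=cloud(p,d); hsv=cv2.cvtColor(im,cv2.COLOR_RGB2HSV)
    near=(np.hypot(C[...,0]-.51,C[...,1]-.115)<.045)
    m=near&(abs(C[...,2]-.06)<.004)&(d>0)
    P=C[m]; r=cv2.minAreaRect((P[:,:2]*1000).astype(np.float32)); print(w,'post',r,P[:,2].mean(), m.sum())
    # board
    m=(abs(C[...,2]-.012)<.006)&(hsv[...,2]>200)&(hsv[...,1]<150)&(hsv[...,0]>15)&(d>0)
    # orange dot
    m2=cv2.inRange(hsv,(0,170,120),(14,255,255))>0
    m2&=(C[...,2]>.05)&(np.hypot(C[...,0]-.33,C[...,1]-.08)<.08)
    if m2.any():
        ys,xs=np.nonzero(m2); print('dot px',len(xs),xs.mean(),ys.mean(),'pts',C[m2].mean(0))
    # blue
    b=(cv2.inRange(hsv,(110,120,50),(130,255,255))>0)&(C[...,2]>.09)&(np.hypot(C[...,0]-.505,C[...,1]+.25)<.06)
    if b.sum()>50:
        P=C[b]; top=P[P[:,2]>np.percentile(P[:,2],90)-.004]
        print('blue z',P[:,2].min(),P[:,2].max(),'n',len(P),len(top)); t=top
        print('top rect',cv2.minAreaRect((t[:,:2]*1000).astype(np.float32)))
        ys,xs=np.nonzero(b); print('px',xs.min(),xs.max(),ys.min(),ys.max())
    g=(np.hypot(C[...,0]-.505,C[...,1]+.25)<.04)&(C[...,2]>.065)&(C[...,2]<.12)&(~b)
    if g.sum()>50:
        P=C[g]; c=np.median(P,0)
        for _ in range(3):
            c=P.mean(0); n=np.linalg.svd(P-c,full_matrices=False)[2][2]; P=P[abs((P-c)@n)<.003]
        print('glass',len(P),c,n,deg(arctan2(n[1],n[0])))
    # lens camera points
    g=(C[...,2]>.07)&(C[...,2]<.14)&(np.hypot(C[...,0]-.40,C[...,1]-.28)<.08)&(d>0)
    print('cam',g.sum(),C[g].mean(0),C[g].min(0),C[g].max(0))
    r=(abs(C[...,2]-.05)<.004)&(abs(C[...,0]-.51)<.08)&(C[...,1]<-.15)&(C[...,1]>-.45)&(hsv[...,0]<25)
    if r.sum()>200: print('rack',r.sum(),cv2.minAreaRect((C[r][:,:2]*1000).astype(np.float32)),C[r][:,2].mean())
p,im,d=load('w1');C=cloud(p,d);print('lens px',C[225,223:226], C[226,220],C[222,224])
cv2.imwrite('pics/w2crop.png',cv2.resize(load('w2')[1][90:220,420:640][:,:,::-1],None,fx=3.5,fy=3.5,interpolation=2))
cv2.imwrite('pics/w2cropb.png',cv2.resize(load('w2')[1][110:300,20:280][:,:,::-1],None,fx=3,fy=3,interpolation=2))
E
python3 m.py
```

```text
w1 post ((509.5622253417969, 115.64019775390625), (50.579383850097656, 50.122894287109375), 10.68427848815918) 0.059657035658011705 1161
dot px 29 369.7931034482759 288.51724137931035 pts [0.33255482 0.08242837 0.09348126]
glass 1265 [ 0.50446286 -0.24100292  0.09140566] [-0.10771221  0.99418161 -0.00100759] 96.18345453248018
cam 2255 [0.41908804 0.30430914 0.11671023] [0.38136382 0.26982681 0.07711265] [0.44334824 0.34274889 0.12749392]
rack 1991 ((504.3232727050781, -246.8389129638672), (96.55610656738281, 75.86922454833984), 89.78675842285156) 0.05011944639856727
w2 post ((509.6030578613281, 116.06072998046875), (50.38579177856445, 50.87763977050781), 10.869173049926758) 0.0594617385801226 1162
blue z 0.11733534641153226 0.17621163579614357 n 413 91
top rect ((504.4650573730469, -244.24635314941406), (26.19916534423828, 16.391572952270508), 3.852586030960083)
px 501 538 164 197
glass 823 [ 0.50502669 -0.24115359  0.09392416] [ 0.1080293  -0.99413654  0.00471278] -83.79820514943145
cam 2320 [0.41805981 0.29938171 0.11532918] [0.38164914 0.26920262 0.07726836] [0.44377963 0.34241539 0.12807344]
rack 5203 ((504.4564208984375, -305.1702575683594), (75.60662841796875, 211.1798095703125), 0.6884534955024719) 0.050114142445157675
lens px [[0.42894993 0.27650055 0.09871677]
 [0.42764395 0.27618543 0.09554574]
 [0.42660115 0.27565593 0.09300914]] [0.43063622 0.27812243 0.10613759] [0.42999612 0.27722677 0.09101588]
```

```bash
sleep 1
```

```text
(no output)
```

View pics/w2crop.png

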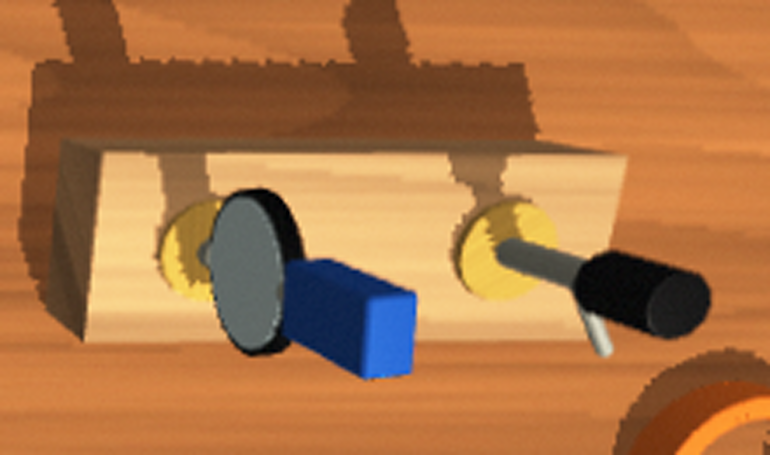

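View pics/w2cropb.png

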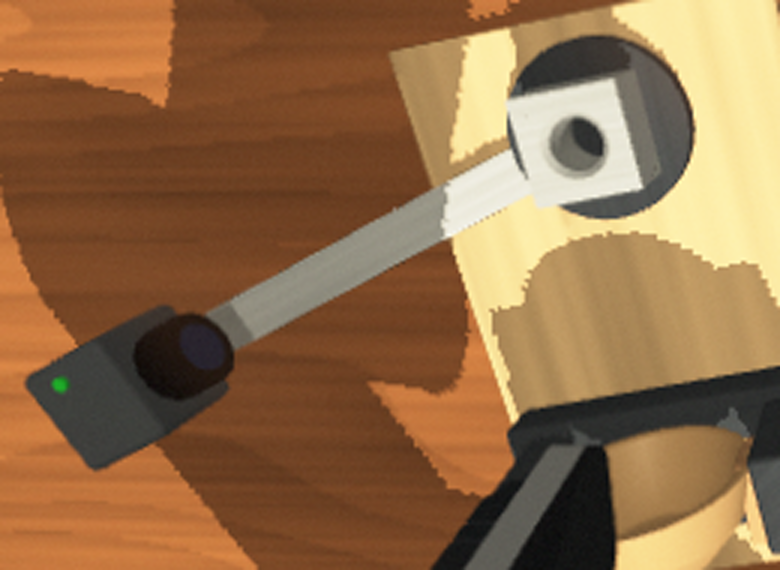

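Emit:
play_rows:
  moves:
    - {"gripper": 1,"slide": [-3,-40,0],"twist": 2}
    - {"gripper": 1,"slide": [-6,-80,0],"twist": 4}
    - {"gripper": 1,"slide": [-9,-120,0],"twist": 6.2}
    - {"gripper": 1,"slide": [-12,-160,0],"twist": 6.2}
    - {"gripper": 1,"slide": [-15,-195,0],"twist": 6.2}
    - {"gripper": 1,"slide": [-15.4,-213.8,-20],"twist": 6.2}
    - {"gripper": 1,"slide": [-15.4,-213.8,-55],"twist": 6.2}
    - {"gripper": 1,"slide": [-15.4,-213.8,-90],"twist": 6.2}
    - {"gripper": 1,"slide": [-15.4,-213.8,-110],"twist": 6.2}
    - {"gripper": 1,"slide": [-15.4,-213.8,-120],"twist": 6.2}
    - {"gripper": 1,"slide": [-15.4,-213.8,-120],"twist": 6.2}

```text
time: 3.0
ee_pos: [0.5037, -0.2415, 0.2061]
tool_rot: [-3.133, -0.174, 0.006]
force: [0.0, 0.5, 0.7]
gripper_width: 0.0854
```

```bash
python3 - <<'E'
from h import *
s=state();print(s['time'],s['ee_pos'],s['tool_rot'])
p,im,d=save('wrist','w3'); C=cloud(p,d); hsv=cv2.cvtColor(im,cv2.COLOR_RGB2HSV)
b=(cv2.inRange(hsv,(110,120,50),(130,255,255))>0)&(C[...,2]>.09)
P=C[b]; t=P[P[:,2]>np.percentile(P[:,2],98)-.003]; print(len(t),P[:,2].max(),cv2.minAreaRect((t[:,:2]*1000).astype(np.float32)))
tt=(b&(C[...,2]>np.percentile(P[:,2],98)-.003)).astype(np.uint8)
ys,xs=np.nonzero(tt); print(xs.mean(),ys.mean(), onz(p,(xs.mean(),ys.mean()),.1755))
print('proj axis tcp',proj(p,[s['ee_pos'][0],s['ee_pos'][1],.1755]))
# camera top
for w in ['w1','w2']:
    p,im,d=load(w);C=cloud(p,d)
    g=(abs(C[...,2]-.125)<.003)&(np.hypot(C[...,0]-.40,C[...,1]-.30)<.08); print(cv2.minAreaRect((C[g][:,:2]*1000).astype(np.float32)),C[g].mean(0),g.sum())
p1=load('w1')[0];p2=load('w2')[0]
L,e=tri(p1,(223.3,225.9),p2,(88.3,225.7));print('lens',L,e,np.degrees(np.arctan2(L[1]-.1158,L[0]-.5096)))
E
```

```text
3.0 [ 0.50373535 -0.2415496   0.20610056] [-3.13338355 -0.1736245   0.00625336]
299 0.17671595891220632 ((503.7606201171875, -244.7207489013672), (25.5424861907959, 14.934094429016113), 7.245368957519531)
327.03344481605353 204.31103678929765 [ 0.51030881 -0.24429718  0.1755    ]
proj axis tcp [321.59779388 213.45929877]
((410.3940124511719, 314.1231384277344), (49.76416015625, 43.874820709228516), 26.296417236328125) [0.41183716 0.31327261 0.12460516] 1215
((410.1295166015625, 313.8182373046875), (49.76383972167969, 44.74245834350586), 26.35639762878418) [0.41127413 0.31275333 0.1244898 ] 1096
lens [0.42749729 0.27632858 0.09839067] 0.00012672033796093523 117.08757787572932
```

View pics/w3.png

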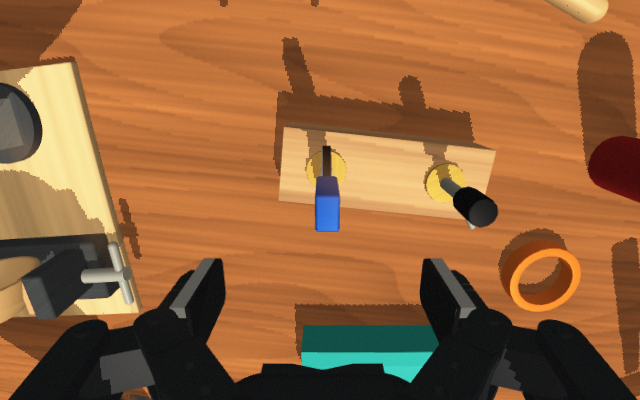

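The handle's top is seen at (327,218), centred between the jaws; its centre agrees with the earlier figure. I'll descend and grip.

Emit:
play_rows:
  force: 50
  moves:
    - {"gripper": 1,"slide": [0,-2.5,-30],"twist": 0}
    - {"gripper": 1,"slide": [0,-2.5,-55],"twist": 0}
    - {"gripper": 1,"slide": [0,-2.5,-70],"twist": 0}
    - {"gripper": 1,"slide": [0,-2.5,-72],"twist": 0}
    - {"gripper": 1,"slide": [0,-2.5,-72],"twist": 0}
    - {"gripper": -1,"slide": [0,-2.5,-72],"twist": 0}
    - {"gripper": -1,"slide": [0,-2.5,-72],"twist": 0}
    - {"gripper": -1,"slide": [0,-2.5,-72],"twist": 0}
    - {"gripper": -1,"slide": [0,-2.5,-72],"twist": 0}
    - {"gripper": -1,"slide": [0,-2.5,-72],"twist": 0}
    - {"gripper": -1,"slide": [0,-2.5,-72],"twist": 0}
    - {"gripper": -1,"slide": [0,-2.5,-72],"twist": 0}

```text
time: 4.05
ee_pos: [0.505, -0.2465, 0.1377]
tool_rot: [3.137, 0.17, 0.001]
force: [0.2, 0.6, 3.1]
gripper_width: 0.0137
```

Emit:
play_rows:
  moves:
    - {"gripper": -1,"slide": [0,0,0],"twist": 0}
    - {"gripper": -1,"slide": [0,0,0],"twist": 0}
    - {"gripper": -1,"slide": [0,0,0],"twist": 0}

```text
time: 4.3
ee_pos: [0.505, -0.2465, 0.1377]
tool_rot: [3.136, 0.17, 0.001]
force: [0.2, 1.5, 4.5]
gripper_width: 0.0139
```

```bash
python3 - <<'E'
from h import *
s=state();print(s['time'],s['ee_pos'],s['tool_rot'],s['gripper_width'],s['force'],s['ft_torque'])
p,im,d=save('wrist','w4')
E
```

```text
4.3 [ 0.50500387 -0.24646814  0.13766105] [3.13649846e+00 1.69904968e-01 1.44461360e-03] 0.01387920364848745 [0.19890926 1.50888947 4.4823024 ] [0.18776491 0.03366699 0.02407028]
```

View pics/w4.png

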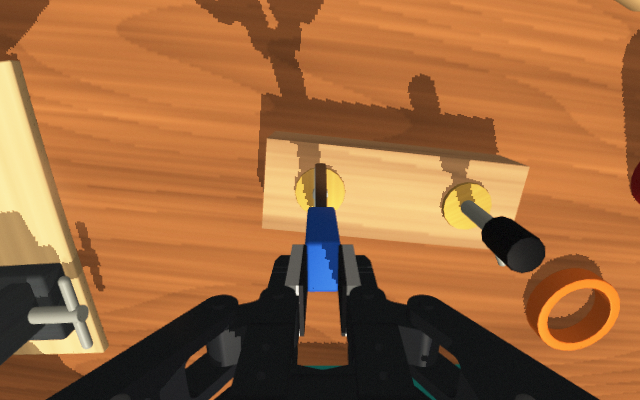

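Gripped (opening 13.9 mm). Next I'll lift and carry the head to the post while turning.

Emit:
play_rows:
  moves:
    - {"gripper": -1,"slide": [0,0,12],"twist": 0}
    - {"gripper": -1,"slide": [0,0,30],"twist": 0}
    - {"gripper": -1,"slide": [0,0,55],"twist": 0}
    - {"gripper": -1,"slide": [0,0,80],"twist": 0}
    - {"gripper": -1,"slide": [0,20,90],"twist": 5}
    - {"gripper": -1,"slide": [1,50,90],"twist": 11}
    - {"gripper": -1,"slide": [1,85,90],"twist": 18}
    - {"gripper": -1,"slide": [2,120,90],"twist": 25}
    - {"gripper": -1,"slide": [2,155,90],"twist": 32}
    - {"gripper": -1,"slide": [3,190,90],"twist": 39}
    - {"gripper": -1,"slide": [3,225,90],"twist": 46}
    - {"gripper": -1,"slide": [4,260,90],"twist": 52}

```text
time: 5.35
ee_pos: [0.5078, 0.0152, 0.227]
tool_rot: [-2.74, -1.536, 0.001]
force: [0.1, 0.3, -2.1]
gripper_width: 0.0143
```

Emit:
play_rows:
  moves:
    - {"gripper": -1,"slide": [0,35,0],"twist": 4}
    - {"gripper": -1,"slide": [0,70,0],"twist": 5.4}
    - {"gripper": -1,"slide": [0.6,95,0],"twist": 5.4}
    - {"gripper": -1,"slide": [0.6,102,0],"twist": 5.4}
    - {"gripper": -1,"slide": [0.6,102,0],"twist": 5.4}
    - {"gripper": -1,"slide": [0.6,102,0],"twist": 5.4}
    - {"gripper": -1,"slide": [0.6,102,0],"twist": 5.4}

```text
time: 5.93
ee_pos: [0.5091, 0.1145, 0.2269]
tool_rot: [2.67, 1.654, -0.001]
force: [1.0, 0.0, -1.9]
gripper_width: 0.014
```

```bash
python3 - <<'E'
from h import *
s=state();print(s['time'],s['ee_pos'],s['tool_rot'],s['gripper_width'],s['force'],s['q'])
for n in ['wrist','side','scene']: save(n,n+'5')
im=load('side5')[1];cv2.imwrite('pics/side5c.png',cv2.resize(im[80:240,200:400][:,:,::-1],None,fx=3.5,fy=3.5,interpolation=2))
E
```

```text
5.9333 [0.50914647 0.11446856 0.22687093] [ 2.67049964e+00  1.65392685e+00 -1.31028989e-03] 0.013979735484228923 [ 0.97333783  0.01681158 -1.90172209] [ 7.04871379e-02 -4.53748556e-02  1.75783592e+00 -7.56447111e-04
  1.42968043e+00  5.32363415e-01]
```

View pics/wrist5.png

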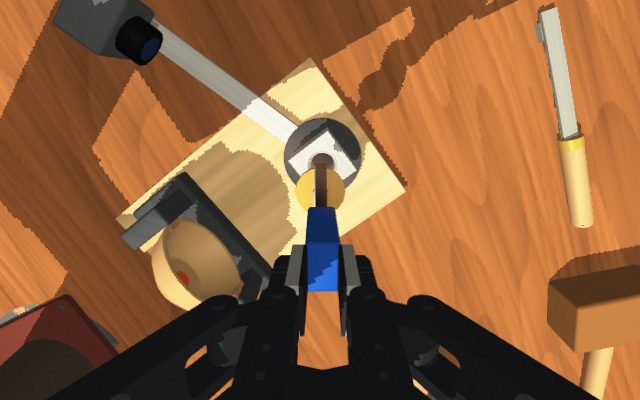

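View pics/side5c.png

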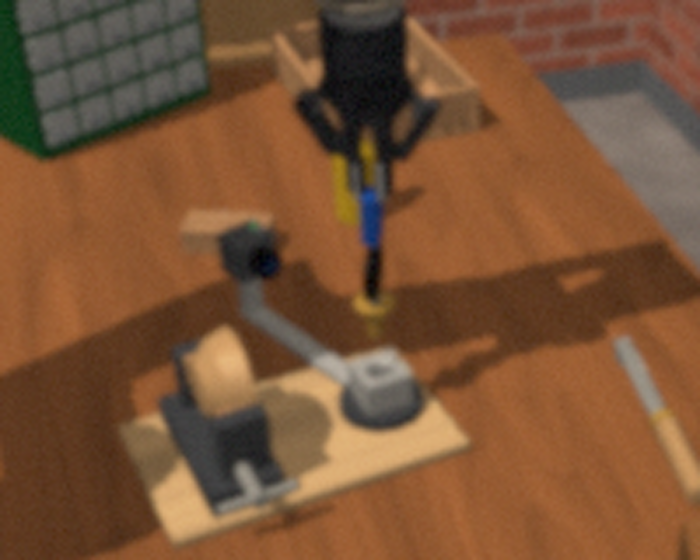

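Dot at (183,278), lens at (150,48) and post hole at (322,162), with the collar hanging just short of it at (320,190). I'll measure the collar centre against the hole.

```bash
cat > c.py <<'E'
from h import *
import sys
from scipy.optimize import least_squares
def circ(P,r):
    f=lambda c:np.hypot(P[:,0]-c[0],P[:,1]-c[1])-r
    return least_squares(f,P.mean(0)[:2],loss='soft_l1',f_scale=.001).x
w=sys.argv[1]
p,im,d=load(w); C=cloud(p,d); hsv=cv2.cvtColor(im,cv2.COLOR_RGB2HSV)
# collar: brass
near=np.hypot(C[...,0]-.5095,C[...,1]-.1155)<.05
z0=float(sys.argv[2])
m=near&(abs(C[...,2]-z0)<.006)
P=C[m]; print('collar z',np.median(P[:,2]),len(P),P.min(0),P.max(0))
mm=cv2.morphologyEx(m.astype(np.uint8),cv2.MORPH_CLOSE,np.ones((15,15)))
cs=max(cv2.findContours(mm,0,1)[0],key=cv2.contourArea)
B=np.array([onz(p,tuple(q[0].astype(float)),np.median(P[:,2])) for q in cs])
print('collar centre',circ(B,.020), cv2.minEnclosingCircle((B[:,:2]*1000).astype(np.float32)))
E
python3 c.py wrist5 .128; python3 - <<'E'
from h import *
from numpy import degrees as deg, arctan2
p,im,d=load('wrist5'); C=cloud(p,d); hsv=cv2.cvtColor(im,cv2.COLOR_RGB2HSV)
m=(np.hypot(C[...,0]-.51,C[...,1]-.115)<.045)&(abs(C[...,2]-.06)<.004)
print('post',cv2.minAreaRect((C[m][:,:2]*1000).astype(np.float32)),C[m][:,2].mean())
m2=cv2.inRange(hsv,(0,170,100),(9,255,255))>0
m2&=(C[...,2]>.05)&(np.hypot(C[...,0]-.33,C[...,1]-.08)<.03)
ys,xs=np.nonzero(m2);print('dot',len(xs),xs.mean(),ys.mean(),C[m2].mean(0))
print(onz(p,(xs.mean(),ys.mean()),.1))
dd=C[m2].mean(0);print(deg(arctan2(dd[1]-.1158,dd[0]-.5096))%360,np.hypot(dd[1]-.1158,dd[0]-.5096))
P1,i1,_=load('w1')
print('tri dot',tri(P1,(369.8,288.5),p,(xs.mean(),ys.mean())))
# lens: bluish dark
bl=(im[...,2].astype(int)-im[...,0]>12)&(np.hypot(C[...,0]-.43,C[...,1]-.277)<.03)
ys,xs=np.nonzero(bl);print('lens',len(xs),xs.mean(),ys.mean())
u5=(xs.mean(),ys.mean())
C1=cloud(P1,load('w1')[2]);bl=(i1[...,2].astype(int)-i1[...,0]>12)&(np.hypot(C1[...,0]-.43,C1[...,1]-.277)<.03)
ys,xs=np.nonzero(bl);u1=(xs.mean(),ys.mean());print(len(xs),u1)
L,e=tri(P1,u1,p,u5);print(L,e,deg(arctan2(L[1]-.1158,L[0]-.5096)))
g=(abs(C[...,2]-.125)<.003)&(np.hypot(C[...,0]-.40,C[...,1]-.30)<.08);print(cv2.minAreaRect((C[g][:,:2]*1000).astype(np.float32)))
cv2.imwrite('pics/w5c.png',cv2.resize(im[0:240,40:400][:,:,::-1],None,fx=2.2,fy=2.2,interpolation=2))
E
```

```text
post ((509.6050109863281, 116.29595184326172), (50.373897552490234, 50.030513763427734), 10.598235130310059) 0.059767820219113046
dot 86 183.01162790697674 276.9418604651163 [0.33324561 0.08231289 0.09691915]
[0.33535751 0.08333359 0.1       ]
190.75162582504626 0.17950559621263612
tri dot (array([0.33714141, 0.08383446, 0.1016011 ]), np.float64(0.0011519760137985809))
lens 276 149.6340579710145 48.51449275362319
111 (np.float64(222.33333333333334), np.float64(225.55855855855856))
[0.43256527 0.27416399 0.10926757] 0.00010766506188232085 115.94018715322738
((410.1785888671875, 313.6630859375), (47.99164581298828, 44.98611831665039), 26.90272331237793)
  return _methods._mean(a, axis=axis, dtype=dtype,
  ret = ret.dtype.type(ret / rcount)
Traceback (most recent call last):
  File "c.py", line 13, in <module>
    P=C[m]; print('collar z',np.median(P[:,2]),len(P),P.min(0),P.max(0))
                                                      ~~~~~^^^
ValueError: zero-size array to reduction operation minimum which has no identity
```

View pics/w5c.png

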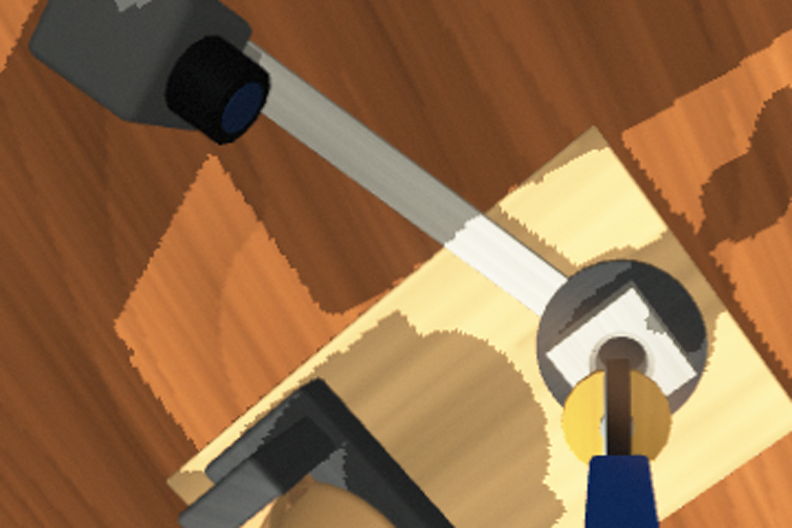

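```bash
python3 c.py wrist5 .144; python3 - <<'E'
from h import *
from numpy import degrees as deg, arctan2
def line(P):
    c=P.mean(0); v=np.linalg.svd(P-c,full_matrices=False)[2][0]; return c,v
O=np.array([.5096,.1160])
for w in ['w1','w2','wrist5']:
    p,im,d=load(w); C=cloud(p,d); hsv=cv2.cvtColor(im,cv2.COLOR_RGB2HSV)
    r=np.hypot(C[...,0]-O[0],C[...,1]-O[1]); a=deg(arctan2(C[...,1]-O[1],C[...,0]-O[0]))
    m=(r>.06)&(r<.16)&(abs(a-117)<12)&(C[...,2]>.015)&(hsv[...,1]<60)
    zz=C[m][:,2]; P=C[m&(C[...,2]>np.percentile(zz,50)-.003)]
    R=cv2.minAreaRect((P[:,:2]*1000).astype(np.float32)); e=np.median(a[m])
    c,v=line(P[:,:2]); print(w,m.sum(),'z',np.median(zz),R, 'median az',e,'line dir',deg(arctan2(v[1],v[0]))%180,'az of centre',deg(arctan2(R[0][1]/1000-O[1],R[0][0]/1000-O[0])))
E
```

```text
collar z 0.14432451197617868 1217 [0.48729951 0.09558571 0.14003046] [0.5266794  0.13440161 0.1481597 ]
collar centre [0.50722798 0.11525437] ((506.9985656738281, 115.12366485595703), 20.012928009033203)
w1 1083 z 0.0228349609959475 ((460.79168701171875, 213.95452880859375), (23.958545684814453, 100.66981506347656), 26.601163864135742) median az 116.32860897115579 line dir 116.45862820607277 az of centre 116.48593789709714
w2 997 z 0.02275430130377844 ((460.38323974609375, 213.83859252929688), (23.817867279052734, 100.49466705322266), 26.59650230407715) median az 116.64815302328283 line dir 116.73691978751556 az of centre 116.70424120557713
wrist5 2121 z 0.022823537346301045 ((460.8125, 214.09637451171875), (24.151521682739258, 100.80168914794922), 26.59203338623047) median az 116.31477064411446 line dir 116.56597759845809 az of centre 116.44311271842624
```

Emit:
play_rows:
  moves:
    - {"gripper": -1,"slide": [2.5,0.8,0],"twist": 0}
    - {"gripper": -1,"slide": [2.5,0.8,-10],"twist": 0}
    - {"gripper": -1,"slide": [2.5,0.8,-25],"twist": 0}
    - {"gripper": -1,"slide": [2.5,0.8,-38],"twist": 0}
    - {"gripper": -1,"slide": [2.5,0.8,-46],"twist": 0}
    - {"gripper": -1,"slide": [2.5,0.8,-52],"twist": 0}
    - {"gripper": -1,"slide": [2.5,0.8,-58],"twist": 0}
    - {"gripper": -1,"slide": [2.5,0.8,-60],"twist": 0}
    - {"gripper": -1,"slide": [2.5,0.8,-60],"twist": 0}
    - {"gripper": -1,"slide": [2.5,0.8,-60],"twist": 0}

```text
time: 6.92
ee_pos: [0.512, 0.1166, 0.1674]
tool_rot: [2.67, 1.655, 0.001]
force: [0.2, -0.6, -1.3]
gripper_width: 0.0135
```

```bash
python3 - <<'E'
from h import *
s=state();print(s['time'],s['ee_pos'],s['tool_rot'],s['gripper_width'],s['force'])
save('wrist','w6')
im=load('w6')[1];cv2.imwrite('pics/w6c.png',cv2.resize(im[100:320,200:440][:,:,::-1],None,fx=2.7,fy=2.7,interpolation=2))
E
python3 c.py w6 .084
```

```text
6.9167 [0.5119838  0.11656094 0.16737675] [2.66975910e+00 1.65541005e+00 8.09859271e-04] 0.013539530962073679 [ 0.22780913 -0.61964079 -1.29236952]
collar z 0.0847965462593179 1215 [0.49021858 0.09730831 0.08028893] [0.52966834 0.13619444 0.08952752]
collar centre [0.51020656 0.11739973] ((510.0708923339844, 117.19774627685547), 19.93443489074707)
```

View pics/w6c.png

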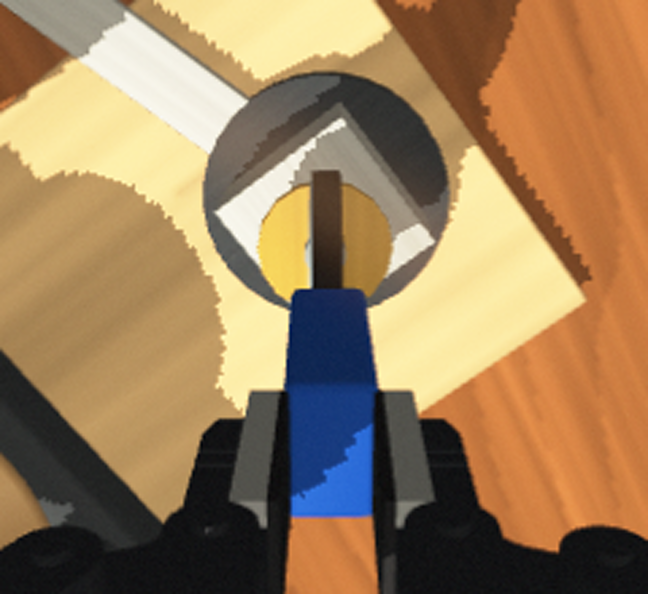

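Emit:
play_rows:
  moves:
    - {"gripper": -1,"slide": [-0.5,-1.1,0],"twist": 0}
    - {"gripper": -1,"slide": [-0.5,-1.1,-4],"twist": 0}
    - {"gripper": -1,"slide": [-0.5,-1.1,-8],"twist": 0}
    - {"gripper": -1,"slide": [-0.5,-1.1,-12],"twist": 0}
    - {"gripper": -1,"slide": [-0.5,-1.1,-15],"twist": 0}
    - {"gripper": -1,"slide": [-0.5,-1.1,-17],"twist": 0}
    - {"gripper": -1,"slide": [-0.5,-1.1,-17],"twist": 0}
    - {"gripper": -1,"slide": [-0.5,-1.1,-17],"twist": 0}

```text
time: 7.63
ee_pos: [0.5111, 0.1154, 0.1498]
tool_rot: [-2.67, -1.655, 0.001]
force: [0.8, 0.4, -0.7]
gripper_width: 0.0137
```

```bash
python3 - <<'E'
from h import *
s=state();print(s['time'],s['ee_pos'],s['tool_rot'],s['gripper_width'],s['force'],s['ft_torque'])
save('wrist','w7')
E
python3 c.py w7 .068
```

```text
7.6333 [0.51105343 0.11540022 0.14976466] [-2.66982302e+00 -1.65531681e+00  6.68308036e-04] 0.013724504271394341 [ 0.81069706  0.43235364 -0.7466321 ] [ 0.01045288 -0.02073048 -0.03771981]
collar z 0.06719046876177012 1227 [0.48937945 0.09655701 0.06200358] [0.53082538 0.13717073 0.07386583]
collar centre [0.50960477 0.11663965] ((510.7344970703125, 116.48245239257812), 21.660099029541016)
```

Emit:
play_rows:
  moves:
    - {"gripper": -1,"slide": [0,-0.3,-1],"twist": 0}
    - {"gripper": -1,"slide": [0,-0.3,-2],"twist": 0}
    - {"gripper": -1,"slide": [0,-0.3,-3],"twist": 0}
    - {"gripper": -1,"slide": [0,-0.3,-3],"twist": 0}
    - {"gripper": -1,"slide": [0,-0.3,-3],"twist": 0}

```text
time: 8.1
ee_pos: [0.5117, 0.1152, 0.1477]
tool_rot: [2.67, 1.655, 0.002]
force: [-0.5, -0.2, 3.2]
gripper_width: 0.014
```

```bash
python3 - <<'E'
from h import *
s=state();print(s['time'],s['ee_pos'],s['tool_rot'],s['gripper_width'],s['force'],s['ft_torque'])
save('wrist','w8')
E
python3 c.py w8 .0655
```

```text
8.1 [0.51165468 0.11519894 0.14770028] [2.66955874e+00 1.65533580e+00 1.65876297e-03] 0.013972867711694197 [-0.47231845 -0.2447913   3.23971237] [ 0.0335966   0.17022649 -0.01844452]
collar z 0.0630674841840129 2344 [0.48068417 0.09146313 0.05950118] [0.53859335 0.14549335 0.07149129]
collar centre [0.51258031 0.12103984] ((510.6208801269531, 117.66099548339844), 34.14308547973633)
```

Emit:
play_rows:
  moves:
    - {"gripper": -1,"slide": [0,0,-1],"twist": 0}
    - {"gripper": -1,"slide": [0,0,-2],"twist": 0}
    - {"gripper": -1,"slide": [0,0,-2],"twist": 0}
    - {"gripper": -1,"slide": [0,0,-2],"twist": 0}

```text
time: 8.48
ee_pos: [0.5128, 0.1154, 0.1477]
tool_rot: [2.669, 1.655, 0.006]
force: [-2.5, 0.2, 13.0]
gripper_width: 0.0137
```

```bash
cat > f.py <<'E'
from h import *
import sys
w=sys.argv[1]
s=state();print(s['time'],s['ee_pos'],s['tool_rot'],s['gripper_width'],s['force'],s['ft_torque'])
a=np.degrees(np.arctan2(s['tool_rot'][1],s['tool_rot'][0]))*2; print('jaw az',90+a%180)
for n in ['wrist','side','scene']: save(n,n[0]+w)
for k,(a,b,c,e) in dict(w=(100,320,200,440),s=(120,240,220,370)).items():
    im=load(k+w)[1];cv2.imwrite(f'pics/{k}{w}c.png',cv2.resize(im[a:b,c:e][:,:,::-1],None,fx=700/(e-c),fy=700/(e-c),interpolation=2))
p,im,d=load('w'+w); C=cloud(p,d)
r=np.hypot(C[...,0]-.5096,C[...,1]-.116)
hsv=cv2.cvtColor(im,cv2.COLOR_RGB2HSV)
br=(r<.03)&(C[...,2]>.055)&(C[...,2]<.075)&(hsv[...,1]>120)&(hsv[...,0]>15)&(hsv[...,0]<35)
P=C[br]; q=P[abs(P[:,2]-np.median(P[:,2]))<.004]; A=np.c_[q[:,:2]-q[:,:2].mean(0),np.ones(len(q))]
print('brass z',np.median(q[:,2]),len(q),'slope deg',np.degrees(np.linalg.lstsq(A,q[:,2],rcond=None)[0][:2]))
pt=(np.maximum(abs(C[...,0]-.5096),abs(C[...,1]-.116))<.03)&(abs(C[...,2]-.06)<.003)&(hsv[...,1]<60)
print('post z',np.median(C[pt][:,2]),pt.sum())
E
python3 f.py 9
```

```text
8.4833 [0.51276749 0.11536199 0.14769259] [2.66854029 1.654744   0.00554849] 0.013742223895897139 [-2.51373422  0.23378296 12.98843848] [ 0.05608758  0.56912159 -0.05320876]
jaw az 153.60554952051737
brass z 0.06521405576503403 1132 slope deg [-1.62543385  0.19689309]
post z 0.059907003182765844 1548
```

View pics/w9c.png

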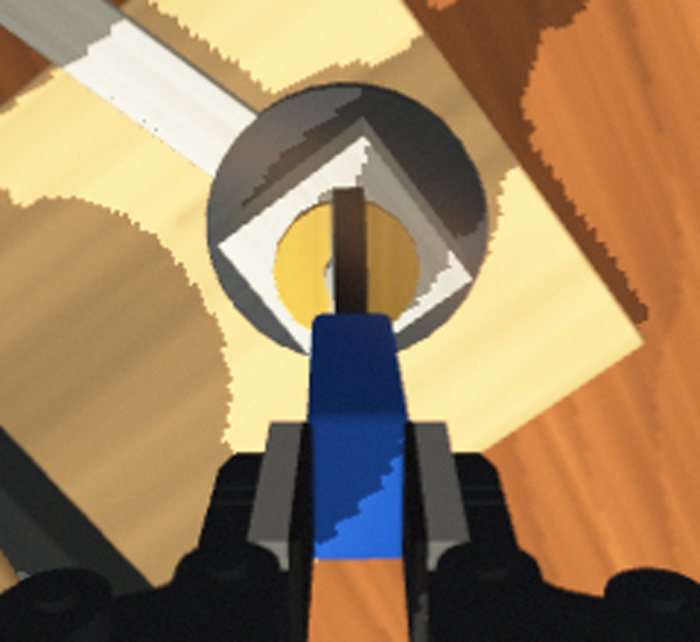

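View pics/s9c.png

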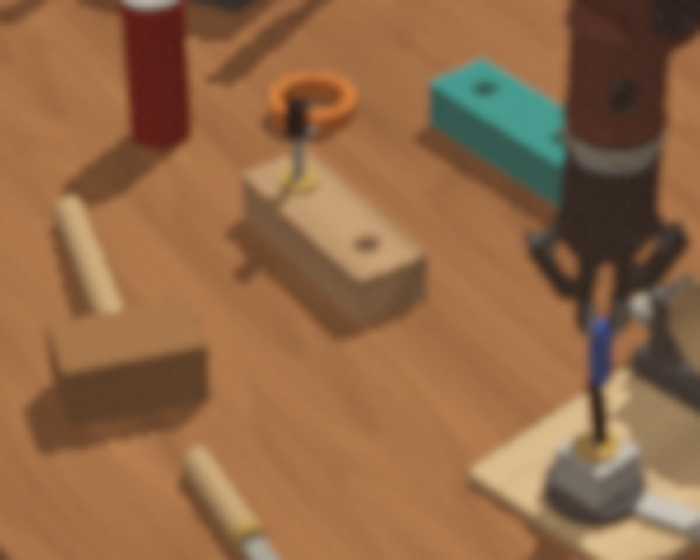

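The collar is on the post (top at 65.2 mm) but leans about 1.6°, because the head was gripped slightly tilted. I'll ease off, open a little so it can settle flat, re-centre and grip again.

Emit:
play_rows:
  moves:
    - {"gripper": -1,"slide": [0,0,2],"twist": 0}
    - {"gripper": -0.3,"slide": [-1,0,3],"twist": 0}
    - {"gripper": -0.2,"slide": [-1.5,0,3],"twist": 0}
    - {"gripper": -0.2,"slide": [-1.5,0,3],"twist": 0}
    - {"gripper": -0.2,"slide": [-1.5,0,3],"twist": 0}
    - {"gripper": -0.2,"slide": [-1.5,0,3],"twist": 0}

```text
time: 9.13
ee_pos: [0.5094, 0.1151, 0.1476]
tool_rot: [-2.67, -1.655, 0.001]
force: [0.4, 1.0, 0.2]
gripper_width: 0.0341
```

```bash
sed -i "s/n\[0\]+w/(n[0] if n!='scene' else 'c')+w/" f.py; python3 f.py 10; python3 - <<'E'
from h import *
p,im,d=load('w10'); C=cloud(p,d); hsv=cv2.cvtColor(im,cv2.COLOR_RGB2HSV)
b=(cv2.inRange(hsv,(105,120,40),(130,255,255))>0)&(C[...,2]>.1)&(np.hypot(C[...,0]-.51,C[...,1]-.116)<.05)
P=C[b];print(len(P),P.min(0),P.max(0)); t=P[P[:,2]>.182]
if len(t)>10: print(len(t),cv2.minAreaRect((t[:,:2]*1000).astype(np.float32)))
E
```

```text
9.1333 [0.50944652 0.11505958 0.14759637] [-2.66976048e+00 -1.65534330e+00  9.32376561e-04] 0.034062412067241414 [0.42676353 0.99967998 0.22362999] [-2.41010676e-02  2.81521169e-05  8.17448540e-03]
jaw az 153.6006718159183
brass z 0.06488175421659506 1150 slope deg [-0.04224794 -0.20667094]
post z 0.05991779591716823 1552
2657 [0.49742672 0.10143247 0.13583522] [0.52115407 0.12966891 0.18689919]
1705 ((508.9808349609375, 115.5821304321289), (26.17841911315918, 15.303077697753906), 64.51622009277344)
```

View pics/w10c.png

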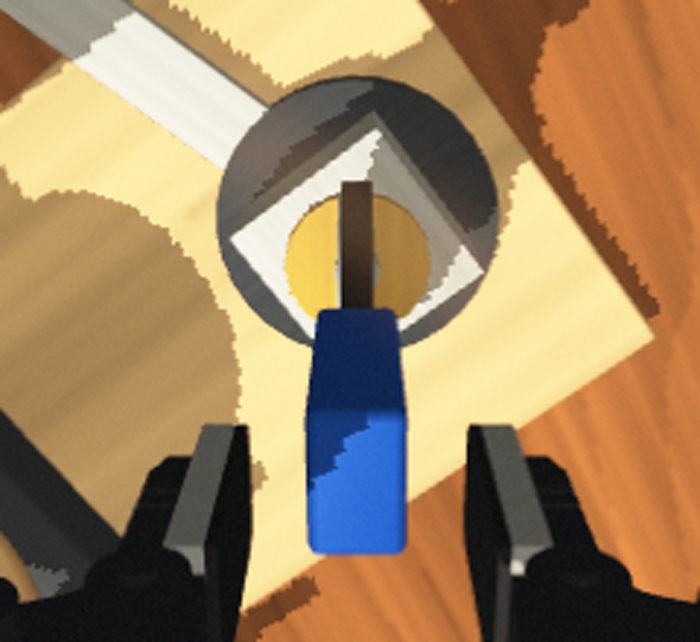

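The collar now lies flat (slope about 0, top 64.9 mm over a post at 59.9 mm), and the handle sits midway between the pads. I'll close again.

Emit:
play_rows:
  force: 40
  moves:
    - {"gripper": -0.5,"slide": [-0.2,0.3,0],"twist": 0}
    - {"gripper": -0.6,"slide": [-0.2,0.3,0],"twist": 0}
    - {"gripper": -0.7,"slide": [-0.2,0.3,0],"twist": 0}
    - {"gripper": -1,"slide": [-0.2,0.3,0],"twist": 0}
    - {"gripper": -1,"slide": [-0.2,0.3,0],"twist": 0}
    - {"gripper": -1,"slide": [-0.2,0.3,0],"twist": 0}
    - {"gripper": -1,"slide": [-0.2,0.3,0],"twist": 0}
    - {"gripper": -1,"slide": [-0.2,0.3,0],"twist": 0}

```text
time: 9.95
ee_pos: [0.5096, 0.1154, 0.1481]
tool_rot: [2.67, 1.655, 0.0]
force: [-0.1, 0.2, 0.8]
gripper_width: 0.0142
```

```bash
cat >> f.py <<'E'
b=(cv2.inRange(hsv,(105,120,40),(130,255,255))>0)&(C[...,2]>.182)&(r<.05)
t=C[b]
if len(t)>10: print(len(t),'handle top',cv2.minAreaRect((t[:,:2]*1000).astype(np.float32)))
# mirror rim top edge (dark, above collar, thin line)
m=(r<.033)&(C[...,2]>.108)&(C[...,2]<.134)&(hsv[...,2]<110)&(~((hsv[...,0]>105)&(hsv[...,1]>120)))
P=C[m]
if len(P)>20:
    q=P[:,:2];c=np.median(q,0);v=np.linalg.svd(q-c)[2][0];print('rim n',len(P),'centre',c,'normal az',(np.degrees(np.arctan2(v[1],v[0]))+90)%180)
E
python3 f.py 11
```

```text
9.95 [0.50963108 0.11542461 0.14813526] [2.66991248e+00 1.65541032e+00 4.78480089e-04] 0.014247476469347632 [-0.11864129  0.15283801  0.84035221] [0.11107529 0.01005661 0.03115357]
jaw az 153.59982768081323
brass z 0.0649759095482739 1138 slope deg [-0.15851463 -0.304349  ]
post z 0.05988639956483292 1550
1643 handle top ((509.57769775390625, 115.39844512939453), (25.918323516845703, 14.798248291015625), 64.2529525756836)
rim n 437 centre [0.517881   0.13251283] normal az 155.12873366171198
```

View pics/w11c.png

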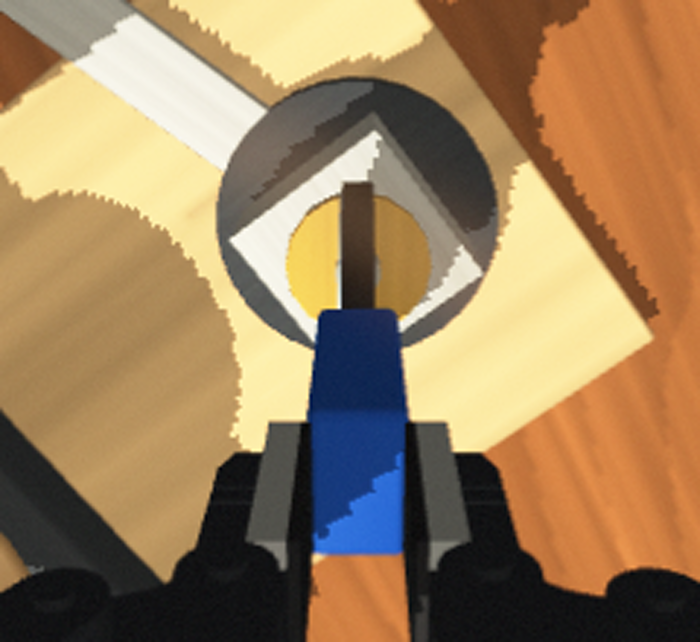

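View pics/s11c.png

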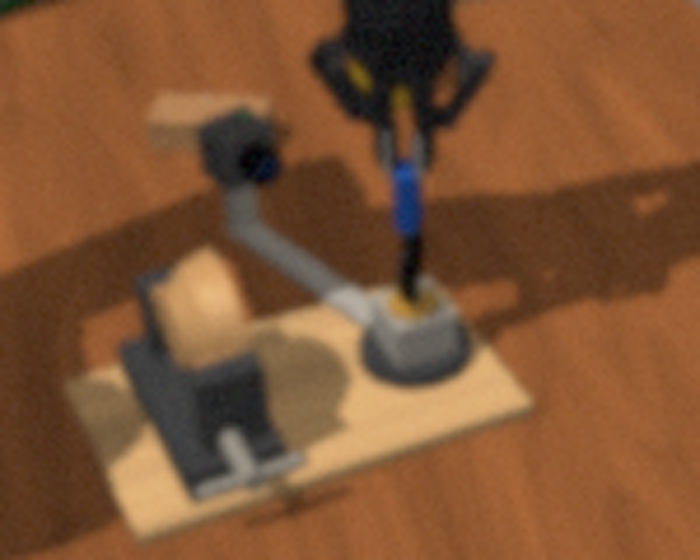

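The collar stays flat with the handle gripped. One more check of the glass's actual yaw, using the bar's centre line.

```bash
cat > y.py <<'E'
from h import *
import sys
w=sys.argv[1]
p,im,d=load(w);C=cloud(p,d);hsv=cv2.cvtColor(im,cv2.COLOR_RGB2HSV)
# handle: mid line of blue columns per row, on top plane z=.185
b=(cv2.inRange(hsv,(105,120,40),(130,255,255))>0)
def fit(mask,zmode):
    X=[]
    for v in range(mask.shape[0]):
        xs=np.nonzero(mask[v])[0]
        if len(xs)<8: continue
        m=(xs.min()+xs.max())/2
        z=zmode if zmode else np.median(C[v,xs,2])
        X.append(onz(p,(m,v),z)[:2])
    X=np.array(X);X=X[2:-2];c=X.mean(0);s=np.linalg.svd(X-c)[2][0]
    return len(X),c,(np.degrees(np.arctan2(s[1],s[0]))+90)%180
top=b&(abs(C[...,2]-np.percentile(C[b][:,2],95))<.003)
print('handle top mid',fit(top,np.median(C[top][:,2])))
r=np.hypot(C[...,0]-.5096,C[...,1]-.116)
m=(r<.034)&(C[...,2]>.09)&(C[...,2]<.134)&~b
m[:, :300]=0;m[:,345:]=0
lab=cv2.morphologyEx(m.astype(np.uint8),cv2.MORPH_OPEN,np.ones((3,5)))>0
print('rim mid',fit(lab,None),lab.sum())
E
python3 y.py w11; python3 y.py w10; python3 - <<'E'
import sys;sys.path.insert(0,'.')
E
python3 y.py w3 2>/dev/null
```

```text
handle top mid (47, array([0.50974895, 0.11605231]), np.float64(154.01881229837198))
rim mid (39, array([0.51826435, 0.13388377]), np.float64(154.27637574481713)) 530
handle top mid (47, array([0.50943245, 0.11611613]), np.float64(154.2777601878639))
rim mid (40, array([0.51799137, 0.13399361]), np.float64(153.26373421792957)) 521
handle top mid (33, array([ 0.50410128, -0.2448912 ]), np.float64(97.04920803409263))
```

Emit:
play_rows:
  moves:
    - {"gripper": -1,"slide": [0,0,-0.4],"twist": -0.2}
    - {"gripper": -1,"slide": [0,0,-0.4],"twist": -0.2}
    - {"gripper": -1,"slide": [0,0,-0.4],"twist": -0.2}
    - {"gripper": -1,"slide": [0,0,-0.4],"twist": -0.2}
    - {"gripper": -1,"slide": [0,0,-0.4],"twist": -0.2}
    - {"gripper": -1,"slide": [0,0,-0.4],"twist": -0.2}

```text
time: 10.6
ee_pos: [0.5098, 0.1155, 0.1481]
tool_rot: [2.673, 1.651, 0.001]
force: [-0.2, 0.7, 6.0]
gripper_width: 0.0143
```

```bash
python3 f.py 12; python3 y.py w12; python3 - <<'E'
from h import *
a=load('side0')[1].astype(int);b=load('s12')[1].astype(int)
print('knob/rack/can diff',[abs(a[y0:y1,x0:x1]-b[y0:y1,x0:x1]).mean().round(2) for y0,y1,x0,x1 in [(265,300,340,365),(320,395,380,425),(355,400,300,350),(225,330,390,445),(100,145,290,310)]])
E
```

```text
10.6 [0.50979351 0.11545559 0.14809089] [2.67261845e+00 1.65068432e+00 1.10759547e-03] 0.014272589883911025 [-0.24245278  0.67773038  5.99748588] [0.01203728 0.0929685  0.03562885]
jaw az 153.4012887349055
brass z 0.06494156479016266 1148 slope deg [ 0.06931134 -0.15449519]
post z 0.05991099766850025 1546
1645 handle top ((509.6819152832031, 115.43667602539062), (25.933076858520508, 14.793291091918945), 64.0706787109375)
rim n 425 centre [0.51814212 0.13275722] normal az 154.43227889139942
handle top mid (47, array([0.5099206 , 0.11611682]), np.float64(153.91693543427527))
rim mid (38, array([0.51825739, 0.13374587]), np.float64(154.51029672649003)) 518
knob/rack/can diff [np.float64(2.46), np.float64(2.81), np.float64(2.43), np.float64(2.26), np.float64(60.64)]
```

```bash
python3 -c "
from bench import finish_job
print(finish_job())"
```

```text
the job is handed in; nothing more can be done
None
```

I took the mirror head out of the rack, seated it in the aluminium post, turned it to face halfway between lens and dot, and handed the job in at about 10.8 s. The arm is still gripping the handle and holding that angle.

- **Regrip:** the first grip left the head leaning about 1.6°. With the foot in the post I opened the jaws a little, let the collar settle flat, re-centred and gripped again.
- **Fully home:** the collar top is at 64.9 mm and the post at 59.9 mm, which matches the 5 mm collar. Its slope is under 0.2°, with a light push of about 6 N.
- **Angle:** from the post, the dot lies at 190.7° and the lens at about 116.5°, so the glass should face about 153.6°. The jaws are at 153.4°.
- **Checks that disagreed:** the wrist camera's estimates of the handle and glass angle were 153.9° to 154.5°. They agree with the target only to within about 1°. The lens direction itself scattered between 115.9° and 117.1°; I used the value from the swing arm and camera body.
- **Bystanders:** the pointer, mallet, spray can and tape look unchanged in the side view. The glue bottle differed there; I put that down to the arm now standing in front of it, but did not check it in another view. I did not compare the chisel or offcut, or re-measure the rig camera.

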